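Bolt the ring clamp and hold its spring jaw open at the index

ROBOT

A 7-joint arm with a two-finger parallel gripper is mounted at the origin on the work surface. World frame = base frame: x ahead of the robot, y to its left, z up, the work surface at z = 0. Lengths are in m, angles in rad, forces in N, time in s.
With the tool pointing down it reaches from about 0.425 to 0.875 m from the base axis. Payload 4.7 kg.
Tool frame: the origin (TCP) lies at the very end of the fingers, on their centre line; the grasp point (between the pads) lies 19 mm behind it; z points along the fingers, y is the line along which they close (so a half turn about z gives the same grasp; the last joint's range is limited). The gripper opens to 87 mm and grips with 3 to 60 N. Pads are 19 mm wide; open, the fingers measure 117 mm over their backs; the gripper's body (75 mm by 190 mm) begins 51 mm behind the grasp point.
Start: joints at [1.202, 0.321, -0.07, 1.45, 0.023, 1.371, -0.057], TCP at [0.243, -0.603, 0.223] pointing down, gripper open.
Joint ranges: [-2.86, 2.86], [-0.3, 2.09], [-1.38, 1.24], [0.06, 2.45], [-1.56, 4.7], [0.09, 2.05], [-2.69, 2.69]. Speed limits (rad/s): [2.57, 2.57, 3.14, 3.14, 3.14, 3.14, 3.14].

INTERFACE

Orientations are given as a rotation vector (axis times angle).
In Python, from bench import ctrl gives the robot as it stands.
- The arm moves only by the shell command python3 -m jog 'ROWS' [FORCE]. ROWS is JSON, a list that holds one entry, the list of rows, each a list of 7 numbers: the shift along the tool's x, y, z in mm, then the turn, a rotation vector about the tool's x, y, z in degrees, then the finger opening in mm, from 0 to 87. A call has 1 to 10 rows; each row is the pose to reach, as a shift and turn from the pose commanded when the call began, along the tool's axes at that moment; what a row does not reach only later rows make up. A row lasts 1/10 s, in which the tool goes at most 50 mm and 8.59 degrees, less where a joint would pass 70% of its speed; a pose out of reach is approached as far as the arm can. A call with a gripper value outside its range is refused whole. The fingers move at their own pace and stop on an object; FORCE is the grip in N (left out, the last holds). Time passes only in rows, so rows that repeat a pose let the fingers close. It gives the time, the measured TCP pose, the force, the opening and the grip force at its end, in the units of the state.
- ctrl.get_state(): the state, without advancing time (a new reading comes with each control period).
- ctrl.get_image(name): name is "side" or "top"; returns a dict with "image" (400x640x3 uint8, red, green, blue), "depth" (400x640 float32, m along the optical axis (not along the pixel's ray), 0 where there is no reading), "fov_y" (degrees; the focal length in pixels is half the picture's height over the tangent of half this angle, whatever the lens; pixels are square), "cx", "cy" (the principal point, pixels), "rvec" (rotation vector, rad) and "tvec" (3), from world to camera coordinates, as OpenCV has them. Camera axes: x right, y down, z forward; pixel columns grow to the right and rows downward; lengths in m; the calibration is good to about 2 mm. A picture is of the moment at which its call begins.
- ctrl.close_job(): hands the job in; it is judged then, once.
The state is a dict: "time": time; "joint_positions": joint angles; "qd": joint speeds; "joint_torque": joint torques, N m; "position": TCP position; "tool_rot": TCP orientation; "ft_force": force on the tool from outside, world axes, zero at the start; "torque": the same for the moment, N m; "grip_width": opening from 0.0 (shut) to 1.0 (fully open); "grip_force": force on a finger pad.
Only numpy, scipy, OpenCV 4.12 (cv2) and the standard library are available. Lean on these libraries where they do the work, as an engineer would, in place of code of your own. Each camera call takes 0.05 s, during which the arm holds its last target. There are 200 camera calls.

TASK

Get the spring-jaw ring clamp ready for the stone setter to drop a ring in: first slide the clamp's locking bolt all the way home into its keeper, then grip the upright pull tab of the spring jaw, draw the jaw open until its pointer lines up with the index clip on the scale rail, and keep it there. The spring shuts the jaw if you let go, so finish while still holding the tab steady at the index, with the bolt still home. Leave the things lying around the clamp where they are.

Things in the scene. Friction and masses are not known exactly. Their poses are not given: they have to be found in the camera images.
- clamp: Ring clamp, fixed, on a dark steel plate 230 x 230 x 10 mm. Origin: on the bench under the jaw's centre line, 12 mm to -y of the plate's centre. z up; the jaw opens along its -x, the bolt goes home along +x; offsets below use this frame. Turned up to 0.6 rad. Rear jaw block 40 x 64 mm at x = 70 mm and moving jaw 24 x 56 mm: tops at z = 46 mm. Scale rail y = -58 mm, top z = 30 mm.
- bolt (a joint): Travel of the locking bolt in m, along the clamp's +x: 0 fully drawn back, 0.034 fully home in the keeper, against its stop. Starts between 0 and 0.014. Friction about 2.5 N, no spring: it stays where it is left. Its track and keeper lug (x = 60 to 80 mm) are at y = 85 mm, tops below z = 36 mm.
- bolt_knob (a point): Grip point of the bolt's upright handle, a steel stem 12 mm in diameter with a 16 mm ball on top. The point is on the stem's axis, 68 mm above the bench, 10 mm below the ball's centre; ball top at 86 mm. At clamp x = -16 mm + joint value, y = 85 mm. Nothing within 30 mm of it stands above 36 mm.
- jaw (a joint): Opening of the spring jaw in m, along the clamp's -x: 0 shut (as it starts), 0.065 at its far stop, beyond the index. A spring shuts it: 4.5 N when shut plus 150 N per m of opening, about 10 N at the index.
- pull_tab (a point): Upright steel pull tab on top of the moving jaw, moving with it: 12 mm thick along the clamp's x, 32 mm wide along y, 50 mm tall. The point is on its centre line 78 mm above the bench (tab from 46 to 96 mm); at clamp x = 34 mm minus the jaw opening, y = 0. Both faces are free down to z = 46 mm.
- jaw_pointer (a point): Tip of the jaw's pointer, a thin steel arm 4 mm wide that sticks out from the moving jaw to the clamp's -y side, reaching the scale rail. At the tab centre's clamp x, y = -53 mm, 43 mm above the bench.
- index_top (a point): Top of the index clip's fin: an aluminium saddle fixed on the scale rail, dark steel upright fin 6 x 6 mm, top 54 mm above the bench, axes as the clamp's. The pointer must come to its clamp x, 20 to 45 mm from the pointer's shut position along -x, different each time. It does not move and does not block the pointer.
- dish: Bystander: loose white dish, 40 mm across, 18 mm high, standing on the clamp's bench plate in the corner nearest -x, -y (clamp frame). Origin: centre of its underside.
- dapping_block: Bystander: loose plain steel block 28 x 28 x 18 mm on the bench plate's corner at +x, -y (clamp frame). Origin: centre of its underside.
- graver: Bystander: screwdriver-like hand tool lying on the bench beside the plate's -y side, tip along its own +x.
- brush: Bystander: bench brush lying on the bench beside the plate's +y side, along its own x.
- gem_box: Bystander: flat blue plastic gem box 70 x 50 x 14 mm on the bench beyond the plate. Origin: centre of its underside.
- polish_jar: Bystander: closed jar 52 mm across, 60 mm high, on the bench beyond the plate. Origin: centre of its underside.
- loupe: Bystander: black loupe, 42 mm across, 30 mm high, on the bench beyond the plate. Origin: centre of its underside.
- ring_stick_stub: Bystander: upright steel cone 26 mm across, 75 mm high, on the bench at the plate's far +y side. Origin: centre of its underside.

How it is judged:
By the outcome, as a careful person would: the job done as asked, in the order asked, and still so for the second after the job is handed in, while the arm keeps its last pose, push and grip.
It also fails if it takes over 38 s, if anything falls off the work surface, if the arm or the gripper's body presses on something with over 40 N, if the wrist force passes 120 N, or if a joint passes its speed limit or range.

## Working session

There is one attempt and no reset: what is moved stays moved. The work goes in short steps, Python scripts to look and compute and a shell command to move; the robot and the scene stay as the last step left them, time stands still between calls to the robot, and variables do not carry over. Pictures are saved under pics/ and viewed, at most 10 in all, crops included, and the job is handed in when it is done.

```bash
ls; mkdir -p pics; cat > h.py <<'E'
import numpy as np, cv2
from bench import ctrl
def cam(n):
    d=ctrl.get_image(n); f=200/np.tan(np.radians(d["fov_y"])/2)
    R=cv2.Rodrigues(np.array(d["rvec"],float))[0]; t=np.array(d["tvec"],float).ravel()
    return d,f,R,t
def cloud(c):
    d,f,R,t=c; z=d["depth"]; v,u=np.mgrid[:400,:640]
    P=np.stack([(u-d["cx"])/f*z,(v-d["cy"])/f*z,z],-1)
    return (P-t)@R
def ray(c,u,v,h):
    d,f,R,t=c; r=np.array([(u-d["cx"])/f,(v-d["cy"])/f,1])@R; o=-t@R
    return o+r*(h-o[2])/r[2]
def proj(c,p):
    d,f,R,t=c; q=R@np.array(p)+t; return np.array([d["cx"]+f*q[0]/q[2],d["cy"]+f*q[1]/q[2]])
def save(n,im): cv2.imwrite("pics/"+n,im[:,:,::-1])
E
python3 - <<'E'
from h import *
for n in("top","side"):
    c=cam(n); save(n+"1.png",c[0]["image"]); print(n,c[1],-c[3]@c[2],c[2][2],(c[0]["depth"]>0).mean())
    np.savez("pics/"+n+"1.npz",P=cloud(c))
s=ctrl.get_state(); print(s)
E
```

```text
pics
top 398.987193849475 [0.51242395 0.0541089  0.77682178] [ 0.14814106 -0.02522126 -0.98864458] 0.99591796875
side 471.86990327870046 [0.31475685 0.59706855 0.65853232] [ 0.32721408 -0.65062751 -0.68528446] 0.9959140625
{'time': 0.1, 'joint_positions': array([ 1.20208641,  0.32174601, -0.07009472,  1.45154504,  0.02259024,
        1.37076735, -0.05687601]), 'qd': array([-0.00034123, -0.00063574, -0.00145507, -0.00243589, -0.00037435,
       -0.00204185, -0.00104057]), 'joint_torque': array([-3.05929370e-04, -4.92570877e+01, -4.05691685e-01, -3.13398385e+01,
       -6.41636783e-02,  3.95592581e-02,  4.98566487e-05]), 'position': array([ 0.24257861, -0.60252029,  0.22157679]), 'tool_rot': array([-3.08260127e+00, -5.97432404e-01,  6.21716345e-04]), 'ft_force': array([ 0.8250749 , -0.09845102, -0.0312767 ]), 'torque': array([ 0.05800026, -0.0188598 ,  0.01396784]), 'grip_force': 0.0, 'grip_width': 1.0049086398879816}
```

View pics/top1.png

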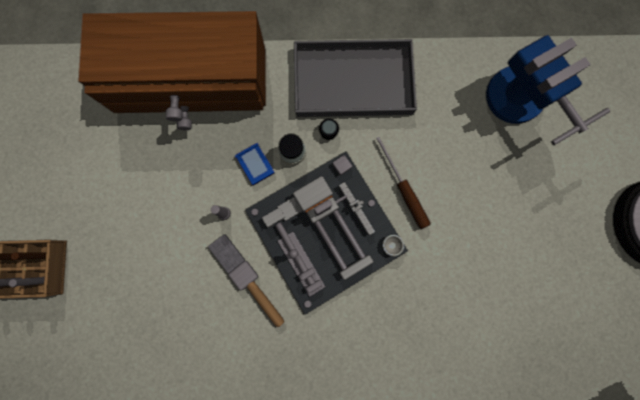

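View pics/side1.png

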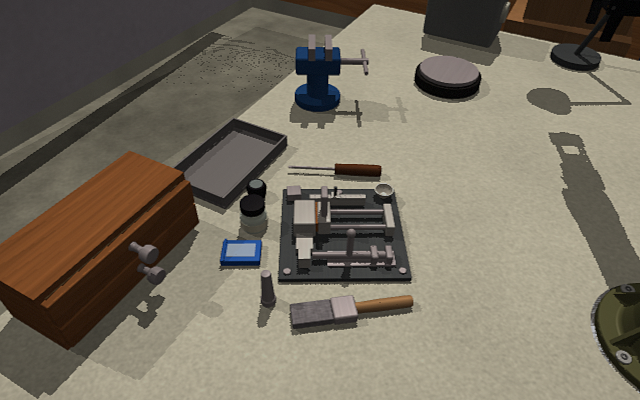

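The top view shows the plate with corners near (347,154), (405,248), (304,312) and (247,222). The tab is near (325,205), the bolt knob near (292,253) and the index clip near (357,203).

```bash
python3 - <<'E'
from h import *
c=cam("top"); P=cloud(c); s=cam("side"); Q=cloud(s)
cor=np.array([ray(c,u,v,.01)[:2] for u,v in[(347,154),(405,248),(304,312),(247,222)]]); print(cor)
print(np.linalg.norm(cor-np.roll(cor,1,0),axis=1))
ctr=cor.mean(0)
e=(cor[0]-cor[1])+(cor[3]-cor[2]); a=np.arctan2(e[1],e[0])
# refine with plate pixels: dark, in depth z~.01 near
im=c[0]["image"].astype(int)
m=(np.abs(P[...,2]-.01)<.006)&(im.max(-1)<75)&(np.linalg.norm(P[...,:2]-ctr,axis=-1)<.18)
mm=cv2.morphologyEx(m.astype(np.uint8),cv2.MORPH_OPEN,np.ones((3,3)))>0
r=cv2.minAreaRect(P[mm][:,:2].astype(np.float32)); print(r, a,ctr)
R=np.array([[np.cos(a),-np.sin(a)],[np.sin(a),np.cos(a)]]); org=ctr-R@[0,.012]
for n,X in(("top",P),("side",Q)):
    L=(X[...,:2]-org)@R; z=X[...,2]
    for nm,x0,x1,y0,y1,z0 in(("tab",-.02,.05,-.02,.02,.07),("ball",-.04,.04,.06,.11,.072),("fin",-.03,.03,-.08,-.045,.046),("rearblk",.04,.1,-.04,.04,.04)):
        k=(L[...,0]>x0)&(L[...,0]<x1)&(L[...,1]>y0)&(L[...,1]<y1)&(z>z0)
        if k.sum(): print(n,nm,k.sum(),L[k].mean(0).round(4),L[k].min(0).round(4),L[k].max(0).round(4),z[k].max().round(4))
b=cv2.resize(c[0]["image"][140:320,235:415],(0,0),fx=3.3,fy=3.3,interpolation=cv2.INTER_CUBIC)
save("c1.png",cv2.convertScaleAbs(b,alpha=1.6))
b=cv2.resize(s[0]["image"][175:285,270:420],(0,0),fx=5,fy=5,interpolation=cv2.INTER_CUBIC)
save("c2.png",cv2.convertScaleAbs(b,alpha=1.4))
E
```

```text
[[ 0.70342061 -0.0093559 ]
 [ 0.51645963 -0.11361397]
 [ 0.40419578  0.08169657]
 [ 0.57439858  0.18723216]]
[0.2351458  0.21406576 0.22527623 0.20026671]
((0.5549740791320801, 0.03752313554286957), (0.22872492671012878, 0.22949956357479095), 29.183177947998047) 0.5310942401828227 [0.54961865 0.03648971]
top tab 145 [ 0.0385 -0.0024] [ 0.0331 -0.0189] [0.0453 0.013 ] 0.0983
top ball 66 [-0.0015  0.0824] [-0.0089  0.0752] [0.0057 0.0903] 0.0871
top fin 12 [ 0.0143 -0.06  ] [ 0.0117 -0.063 ] [ 0.0171 -0.0575] 0.0556
top rearblk 923 [ 0.069  -0.0029] [ 0.04   -0.0387] [0.0958 0.0285] 0.0983
side tab 145 [0.0372 0.0035] [ 0.031  -0.0186] [0.0428 0.0148] 0.0966
side ball 69 [-0.003   0.0861] [-0.0118  0.0792] [0.0036 0.0919] 0.0866
side fin 15 [ 0.0115 -0.0587] [ 0.009  -0.0625] [ 0.0148 -0.0559] 0.0544
side rearblk 746 [ 0.0658 -0.0001] [ 0.04   -0.0348] [0.0923 0.0303] 0.0966
```

View pics/c1.png

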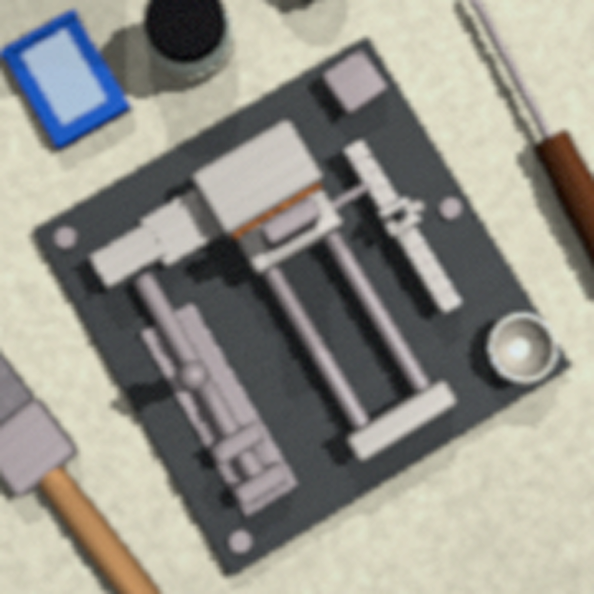

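View pics/c2.png

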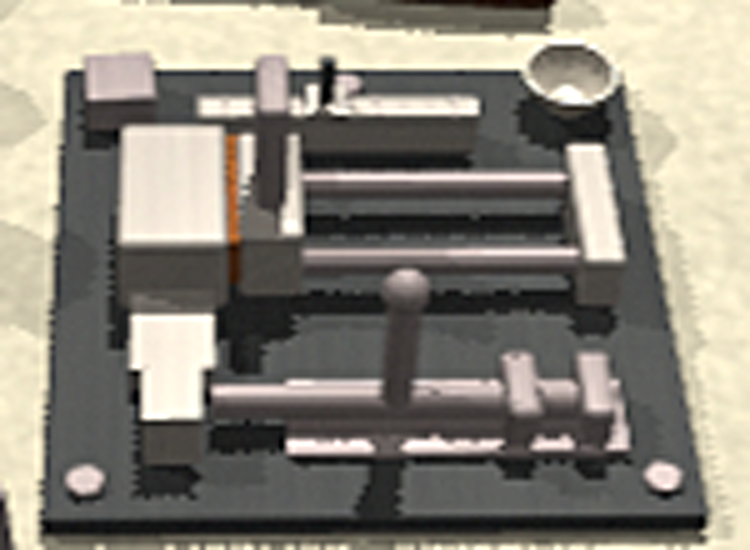

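```bash
cat >> h.py <<'E'
from scipy.spatial.transform import Rotation as Ro
A=0.5093; RC=np.array([[np.cos(A),-np.sin(A)],[np.sin(A),np.cos(A)]]); ORG=np.array([.5550,.0375])-RC@[0,.012]
def C2W(x,y,z): return np.r_[ORG+RC@[x,y],z]
def rel(target_p,yaw_y=None):
    "shift mm/turn deg in tool axes; target tool y along angle yaw_y, pointing down"
    s=ctrl.get_state(); T=Ro.from_rotvec(s["tool_rot"]); d=T.inv().apply(np.array(target_p)-s["position"])*1e3
    o=[0,0,0]
    if yaw_y is not None:
        y=np.array([np.cos(yaw_y),np.sin(yaw_y),0]); z=np.array([0,0,-1]); x=np.cross(y,z)
        o=(T.inv()*Ro.from_matrix(np.stack([x,y,z],1))).as_rotvec(degrees=True)
    return d.round(1),np.round(o,2)
def feats(n):
    c=cam(n);X=cloud(c);L=(X[...,:2]-ORG)@RC;z=X[...,2];o={}
    for nm,x0,x1,y0,y1,z0 in(("tab",-.03,.05,-.025,.025,.088),("ball",-.04,.05,.06,.11,.076),("fin",-.03,.03,-.08,-.053,.048)):
        k=(L[...,0]>x0)&(L[...,0]<x1)&(L[...,1]>y0)&(L[...,1]<y1)&(z>z0)&(z<.11)
        if k.sum(): o[nm]=L[k].mean(0); print(n,nm,k.sum(),L[k].mean(0).round(4),L[k].min(0).round(4),L[k].max(0).round(4),z[k].max().round(4))
    return c,o
E
python3 - <<'E'
from h import *
feats("top"); feats("side")
s=ctrl.get_state(); print(Ro.from_rotvec(s["tool_rot"]).as_matrix().round(3))
for y in(A,A+np.pi): print(rel(C2W(0,.085,.16),y), rel([.55,-.3,.2],y))
E
```

```text
top tab 129 [ 0.034  -0.0003] [ 0.0284 -0.0162] [0.0405 0.0155] 0.0984
top ball 66 [-0.0083  0.084 ] [-0.0156  0.0768] [-0.001   0.0921] 0.0874
top fin 11 [ 0.0109 -0.0582] [ 0.0079 -0.061 ] [ 0.0135 -0.0557] 0.0558
side tab 90 [0.0319 0.003 ] [ 0.026  -0.0156] [0.0371 0.0174] 0.0968
side ball 63 [-0.01    0.0875] [-0.0185  0.0808] [-0.0033  0.0926] 0.0854
side fin 11 [ 0.0076 -0.0577] [ 0.0055 -0.0633] [ 0.0095 -0.0539] 0.0528
[[ 0.928  0.374 -0.   ]
 [ 0.374 -0.928  0.001]
 [-0.    -0.001 -1.   ]]
(array([ 519.7, -549.7,   62.5]), array([-2.000e-02, -3.000e-02, -9.725e+01])) (array([ 398.2, -166.1,   22.3]), array([-2.000e-02, -3.000e-02, -9.725e+01]))
(array([ 519.7, -549.7,   62.5]), array([-3.000e-02,  2.000e-02,  8.275e+01])) (array([ 398.2, -166.1,   22.3]), array([-3.000e-02,  2.000e-02,  8.275e+01]))
```

```bash
python3 -m jog '[[[45,-18,2,0,0,-8,40],[90,-37,5,0,0,-16,40],[135,-55,7,0,0,-24,40],[180,-74,10,0,0,-32,40],[225,-92,12,0,0,-40,40],[270,-110,15,0,0,-48,40],[315,-129,17,0,0,-56,40],[360,-147,20,0,0,-64,40],[398,-175,22,0,0,-72,40],[398,-215,22,0,0,-80,40]]]' 20
python3 - <<'E'
from h import *
print(rel(C2W(-.0085,.085,.12),A))
E
```

```text
time: 1.3
position: [0.5357, -0.2503, 0.1995]
tool_rot: [-1.964, -2.451, -0.007]
ft_force: [0.1, 0.2, 0.2]
grip_width: 0.461
grip_force: 0.0
(array([344. ,  52.3,  80.7]), array([  0.2 ,  -0.15, -16.6 ]))
```

```bash
python3 -m jog '[[[45,7,5,0,0,-4,40],[90,14,10,0,0,-8,40],[135,21,20,0,0,-12,40],[180,28,30,0,0,-16.6,40],[225,35,40,0,0,-16.6,40],[270,41,55,0,0,-16.6,40],[310,47,70,0,0,-16.6,40],[344,52.3,80.7,0,0,-16.6,40],[344,52.3,80.7,0,0,-16.6,40],[344,52.3,80.7,0,0,-16.6,40]]]' 20
python3 - <<'E'
from h import *
print(rel(C2W(-.0085,.085,.047),A)); c=cam("top"); d=cam("side")
print(ctrl.get_state()["position"])
a=cv2.resize(c[0]["image"][140:320,205:415],(0,0),fx=1.9,fy=1.9); b=cv2.resize(d[0]["image"][115:295,235:445],(0,0),fx=1.9,fy=1.9)
save("v1.png",cv2.convertScaleAbs(np.hstack([a,b]),alpha=1.5))
E
```

```text
time: 2.3
position: [0.5114, 0.093, 0.1197]
tool_rot: [-1.602, -2.702, 0.001]
ft_force: [-0.0, -0.7, -0.8]
grip_width: 0.46
grip_force: 0.0
(array([ 3.3,  2.5, 72.7]), array([-0.03,  0.01, -0.52]))
[0.5122171  0.09100717 0.12008978]
```

View pics/v1.png

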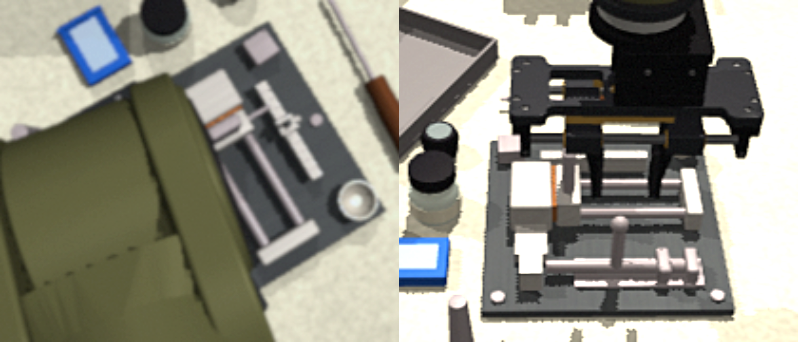

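The side view shows the fingers straddling the knob's ball along the clamp's x axis, with the fingertips near (597,195) and (657,195) and the ball at (619,222). I can descend.

```bash
python3 -m jog '[[[2,1,25,0,0,-0.5,40],[3.3,2.5,50,0,0,-0.5,40],[3.3,2.5,72.7,0,0,-0.5,40],[3.3,2.5,72.7,0,0,-0.5,40],[3.3,2.5,72.7,0,0,-0.5,10],[3.3,2.5,72.7,0,0,-0.5,10],[3.3,2.5,72.7,0,0,-0.5,10],[3.3,2.5,72.7,0,0,-0.5,10],[3.3,2.5,72.7,0,0,-0.5,10],[3.3,2.5,72.7,0,0,-0.5,10]]]' 20
python3 - <<'E'
from h import *
s=ctrl.get_state(); print(s["position"],((s["position"][:2]-ORG)@RC).round(4),s["ft_force"],s["grip_width"]*87,s["grip_force"],rel(C2W(.018,.085,.047),A))
E
```

```text
time: 3.4
position: [0.5125, 0.0962, 0.0478]
tool_rot: [1.594, 2.706, -0.001]
ft_force: [-1.9, -1.4, 5.3]
grip_width: 0.149
grip_force: 20.1
[0.51251463 0.09617781 0.04782699] [-0.0085  0.0839] [-1.93427697 -1.4104099   5.34203704] 12.999701752487974 20.107529684901237 (array([ 1.1, 26.5,  0.8]), array([-0.01,  0.06, -0.16]))
```

```bash
python3 -m jog '[[[0,4,0,0,0,0,10],[0,8,0,0,0,0,10],[0,12,0,0,0,0,10],[0,16,0,0,0,0,10],[0,19,0,0,0,0,10],[0,22,0,0,0,0,10],[0,24,0,0,0,0,10],[0,24,0,0,0,0,10]]]' 35
python3 - <<'E'
from h import *
s=ctrl.get_state(); print(((s["position"][:2]-ORG)@RC).round(4),s["ft_force"][:2]@RC,s["grip_width"]*87,s["grip_force"])
E
python3 -m jog '[[[0,1,0,0,0,0,10],[0,2,0,0,0,0,10],[0,3,0,0,0,0,10],[0,4,0,0,0,0,10],[0,4,0,0,0,0,10]]]' 35
python3 - <<'E'
from h import *
s=ctrl.get_state(); print(((s["position"][:2]-ORG)@RC).round(4),s["ft_force"][:2]@RC,s["grip_width"]*87,s["grip_force"])
E
```

```text
time: 4.2
position: [0.534, 0.1082, 0.0479]
tool_rot: [1.593, 2.706, 0.0]
ft_force: [-1.5, -0.1, 4.2]
grip_width: 0.138
grip_force: 35.1
[0.0162 0.084 ] [-1.33550224  0.65275377] 12.018565227500217 35.12159585952759
time: 4.7
position: [0.5349, 0.1087, 0.0477]
tool_rot: [-1.593, -2.705, 0.008]
ft_force: [-8.2, -4.0, 13.0]
grip_width: 0.137
grip_force: 35.2
[0.0172 0.084 ] [-9.1360989   0.54800302] 11.882766746442092 35.24845004081726
```

```bash
python3 -m jog '[[[0,1,0,0,0,0,10],[0,2,0,0,0,0,10],[0,3,0,0,0,0,10],[0,3,0,0,0,0,10],[0,3,0,0,0,0,10]]]' 35
python3 - <<'E'
from h import *
s=ctrl.get_state(); print(((s["position"][:2]-ORG)@RC).round(4),s["ft_force"]);c,o=feats("side")
E
```

```text
time: 5.2
position: [0.5349, 0.1087, 0.0476]
tool_rot: [-1.592, -2.702, 0.017]
ft_force: [-16.1, -7.7, 20.3]
grip_width: 0.136
grip_force: 35.4
[0.0172 0.0839] [-16.11083012  -7.67895694  20.25345147]
side tab 4 [ 0.0337 -0.0136] [ 0.031  -0.0148] [ 0.0363 -0.0122] 0.0957
side ball 190 [0.0151 0.0922] [-0.0034  0.077 ] [0.0356 0.0998] 0.1073
```

```bash
python3 -m jog '[[[0,-4,0,0,0,0,40],[0,-5,0,0,0,0,40],[0,-6,0,0,0,0,40],[0,-6,-5,0,0,0,40],[0,-6,-30,0,0,0,40],[0,-6,-55,0,0,0,40],[0,-6,-75,0,0,0,40],[0,-6,-75,0,0,0,40]]]' 35
python3 - <<'E'
from h import *
s=ctrl.get_state(); print(((s["position"][:2]-ORG)@RC).round(4),s["ft_force"],s["grip_width"]*87);c,o=feats("side")
print(rel(C2W(.034,0,.12),A))
E
```

```text
time: 6.05
position: [0.5366, 0.1097, 0.1253]
tool_rot: [1.591, 2.703, 0.006]
ft_force: [-0.1, 0.2, -0.3]
grip_width: 0.456
grip_force: 0.0
[0.0191 0.084 ] [-0.14910284  0.23410208 -0.26215312] 39.63481663456816
side tab 44 [0.0301 0.0072] [ 0.026  -0.0057] [0.0336 0.0156] 0.0961
side ball 64 [0.016  0.0872] [0.0083 0.0799] [0.0234 0.093 ] 0.085
(array([-84.1,  16.3,   3.6]), array([ 0.17,  0.08, -0.14]))
```

```bash
python3 -m jog '[[[-30,6,3,0,0,0,40],[-60,12,3,0,0,0,40],[-84,16,3,0,0,0,40],[-84,16,3,0,0,0,40],[-84,16,3,0,0,0,40]]]' 35
python3 - <<'E'
from h import *
s=ctrl.get_state(); print(((s["position"][:2]-ORG)@RC).round(4),s["ft_force"]);print(rel(C2W(.034,0,.058),A))
E
```

```text
time: 6.6
position: [0.5881, 0.0431, 0.1176]
tool_rot: [-1.593, -2.704, 0.001]
ft_force: [0.0, 0.3, -0.2]
grip_width: 0.459
grip_force: 0.0
[0.0316 0.0008] [ 0.02394233  0.30312577 -0.16726429]
(array([-0.9,  2.5, 59.6]), array([-0.1 , -0.12, -0.19]))
```

```bash
python3 -m jog '[[[-0.9,2,20,0,0,0,40],[-0.9,2,40,0,0,0,40],[-0.9,2,59.5,0,0,0,40],[-0.9,2,59.5,0,0,0,40],[-0.9,2,59.5,0,0,0,10],[-0.9,2,59.5,0,0,0,10],[-0.9,2,59.5,0,0,0,10],[-0.9,2,59.5,0,0,0,10],[-0.9,2,59.5,0,0,0,10]]]' 50
python3 - <<'E'
from h import *
s=ctrl.get_state(); print(((s["position"][:2]-ORG)@RC).round(4),s["ft_force"],s["grip_width"]*87,s["grip_force"])
E
```

```text
time: 7.5
position: [0.5905, 0.0426, 0.0601]
tool_rot: [-1.594, -2.707, 0.003]
ft_force: [-4.2, -2.2, 2.7]
grip_width: 0.145
grip_force: 2.2
[ 0.0334 -0.0009] [-4.22024573 -2.16957509  2.66122761] 12.62550108658484 2.1526060765609145
```

Contact has just begun. I'll let the grip build, then draw the jaw about 23 mm along tool -y.

```bash
python3 -m jog '[[[0,0,0,0,0,0,10],[0,0,0,0,0,0,10],[0,-3,0,0,0,0,10],[0,-6,0,0,0,0,10],[0,-9,0,0,0,0,10],[0,-12,0,0,0,0,10],[0,-15,0,0,0,0,10],[0,-18,0,0,0,0,10],[0,-20,0,0,0,0,10],[0,-20,0,0,0,0,10]]]' 50
python3 - <<'E'
from h import *
s=ctrl.get_state(); print(((s["position"][:2]-ORG)@RC).round(4),s["position"][2],s["ft_force"],s["grip_width"]*87,s["grip_force"])
c=cam("top"); d=cam("side")
u,v=proj(c,C2W(.01,-.056,.05)).astype(int); print(u,v)
a=cv2.resize(c[0]["image"][v-30:v+30,u-32:u+32],(390,366),interpolation=cv2.INTER_CUBIC)
u2,v2=proj(d,C2W(.01,-.056,.05)).astype(int); print(u2,v2)
b=cv2.resize(d[0]["image"][v2-30:v2+30,u2-32:u2+32],(390,366),interpolation=cv2.INTER_CUBIC)
save("v2.png",cv2.convertScaleAbs(np.hstack([a,b]),alpha=1.6))
E
```

```text
time: 8.5
position: [0.576, 0.0345, 0.06]
tool_rot: [1.591, 2.704, 0.008]
ft_force: [6.7, 1.7, -4.1]
grip_width: 0.133
grip_force: 50.0
[ 0.0169 -0.0009] 0.0600104665649574 [ 6.70939557  1.65846048 -4.10687639] 11.607373920905985 50.041802987034316
354 205
334 188
```

View pics/v2.png

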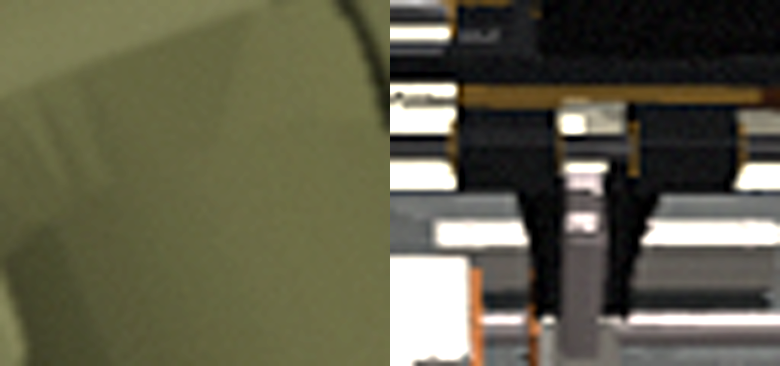

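The side view shows the tab held between the fingers at columns 563-607, with the pointer hidden by the gripper. I'll refine the index offset from the unobstructed first pictures, and measure the present tab position from its visible edge face.

```bash
python3 - <<'E'
from h import *
from scipy.ndimage import map_coordinates as mc
def prof(c,im,y,z,xs):
    p=np.array([proj(c,C2W(x,y,z)) for x in xs]); return mc(im.astype(float).mean(-1),[p[:,1],p[:,0]],order=1)
c=cam("top"); d=cam("side")
T1=cv2.imread("pics/top1.png"); S1=cv2.imread("pics/side1.png"); S2=d[0]["image"]
xs=np.arange(-.01,.05,.001)
def show(n,p): print(n,p.round(0).astype(int).tolist())
print((xs*1e3).round().astype(int).tolist())
show("S1 fin z50",prof(d,S1,-.055,.050,xs)); show("S1 fin z47",prof(d,S1,-.055,.047,xs))
show("T1 fin z54",prof(c,T1,-.058,.054,xs))
for y in(-.050,-.045,-.040): show("T1 ptr %g"%y,prof(c,T1,y,.043,xs))
for z in(.06,.07,.08): show("S1 tab %g"%z,prof(d,S1,.016,z,xs)); show("S2 tab %g"%z,prof(d,S2,.016,z,xs))
E
```

```text
[-10, -9, -8, -7, -6, -5, -4, -3, -2, -1, 0, 1, 2, 3, 4, 5, 6, 7, 8, 9, 10, 11, 12, 13, 14, 15, 16, 17, 18, 19, 20, 21, 22, 23, 24, 25, 26, 27, 28, 29, 30, 31, 32, 33, 34, 35, 36, 37, 38, 39, 40, 41, 42, 43, 44, 45, 46, 47, 48, 49]
S1 fin z50 [60, 60, 61, 61, 62, 54, 46, 47, 49, 57, 65, 71, 76, 78, 74, 60, 43, 21, 9, 9, 14, 24, 36, 50, 57, 60, 60, 58, 58, 58, 59, 60, 56, 53, 71, 90, 113, 132, 136, 139, 136, 136, 139, 138, 134, 119, 96, 75, 56, 52, 56, 58, 58, 58, 57, 57, 57, 57, 56, 57]
S1 fin z47 [60, 59, 59, 60, 60, 59, 63, 86, 108, 129, 144, 147, 150, 153, 145, 124, 90, 45, 22, 13, 16, 27, 38, 49, 54, 57, 56, 55, 56, 57, 58, 58, 51, 49, 70, 91, 117, 137, 142, 145, 142, 141, 141, 138, 133, 117, 95, 75, 56, 53, 57, 58, 58, 58, 58, 59, 59, 58, 58, 58]
T1 fin z54 [125, 126, 129, 131, 131, 130, 130, 127, 122, 116, 110, 109, 111, 117, 118, 110, 96, 78, 61, 51, 48, 56, 73, 93, 108, 118, 116, 112, 115, 121, 126, 129, 130, 129, 130, 128, 126, 124, 124, 126, 129, 131, 132, 130, 130, 129, 126, 124, 122, 123, 126, 129, 130, 129, 125, 123, 118, 116, 121, 127]
T1 ptr -0.05 [58, 56, 55, 53, 53, 
[... 1557 characters left out ...]
5, 24, 25, 24, 18, 11, 3, 2, 5, 6, 6, 9, 15, 32, 46, 53, 55, 54, 52, 51, 51, 51, 51, 47, 39, 27, 13, 10, 8, 5, 3, 2, 4, 9, 17, 27, 27, 27, 26, 26, 25, 25, 25, 25, 24, 23, 25, 32, 47, 69, 81, 90]
S1 tab 0.08 [49, 49, 49, 49, 50, 50, 51, 50, 49, 49, 49, 49, 49, 49, 49, 49, 49, 49, 49, 49, 50, 50, 49, 49, 49, 49, 49, 50, 50, 50, 48, 47, 45, 61, 104, 127, 137, 112, 81, 56, 39, 42, 43, 43, 43, 43, 41, 41, 51, 76, 120, 149, 169, 161, 146, 118, 94, 79, 75, 79]
S2 tab 0.08 [58, 57, 57, 57, 57, 58, 58, 57, 58, 60, 58, 52, 39, 24, 12, 2, 4, 5, 6, 10, 18, 31, 46, 52, 56, 55, 53, 52, 52, 53, 52, 50, 41, 30, 17, 9, 5, 5, 5, 5, 7, 18, 32, 48, 56, 60, 60, 60, 59, 58, 58, 58, 58, 58, 57, 59, 64, 77, 85, 88]
```

```bash
python3 - <<'E'
from h import *
d=cam("side"); Q=np.load("pics/side1.npz")["P"]
for p in[(.034,.016,.07),(.034,0,.096),(.034,-.0,.046),(.01,-.058,.05)]: print(p,proj(d,C2W(*p)))
for u,v in[(324,188),(324,194),(324,200),(324,206),(324,212)]: q=Q[v,u]; print(u,v,((q[:2]-ORG)@RC).round(4),q[2].round(4),proj(d,q))
E
```

```text
(0.034, 0.016, 0.07) [323.44424963 207.29366349]
(0.034, 0, 0.096) [323.5469733  190.48113492]
(0.034, -0.0, 0.046) [322.92142994 210.5322377 ]
(0.01, -0.058, 0.05) [334.64741935 187.86076222]
324 188 [ 0.033  -0.0067] 0.0959 [324. 188.]
324 194 [0.0333 0.0059] 0.093 [324. 194.]
324 200 [0.0335 0.0165] 0.0884 [324. 200.]
324 206 [0.033  0.0147] 0.072 [324. 206.]
324 212 [0.0327 0.0158] 0.0579 [324. 212.]
```

```bash
python3 -m jog '[[[0,-2,0,0,0,0,10],[0,-4,0,0,0,0,10],[0,-6,0,0,0,0,10],[0,-7.3,0,0,0,0,10],[0,-7.3,0,0,0,0,10],[0,-7.3,0,0,0,0,10],[0,-7.3,0,0,0,0,10]]]' 50
python3 - <<'E'
from h import *
s=ctrl.get_state(); print(((s["position"][:2]-ORG)@RC).round(4),s["position"][2],s["ft_force"][:2]@RC,s["ft_force"],s["grip_width"]*87,s["grip_force"])
from scipy.ndimage import map_coordinates as mc
d=cam("side"); xs=np.arange(-.005,.025,.001)
for z in(.07,.08):
    p=np.array([proj(d,C2W(x,.016,z)) for x in xs]); v=mc(d[0]["image"].astype(float).mean(-1),[p[:,1],p[:,0]],order=1); print([(int(round(x*1e3)),int(a)) for x,a in zip(xs,v)])
feats("side")
b=cv2.resize(d[0]["image"][150:290,260:430],(0,0),fx=4,fy=4,interpolation=cv2.INTER_CUBIC); save("v3.png",cv2.convertScaleAbs(b,alpha=1.6))
E
```

```text
time: 9.45
position: [0.57, 0.0312, 0.06]
tool_rot: [1.591, 2.704, 0.008]
ft_force: [7.2, 2.4, -5.6]
grip_width: 0.134
grip_force: 50.0
[ 0.01   -0.0009] 0.059989909884938276 [ 7.48602047 -1.41861121] [ 7.22760669  2.41136099 -5.58676927] 11.64917017471275 50.04809691796254
[(-5, 18), (-4, 12), (-3, 3), (-2, 2), (-1, 4), (0, 4), (1, 5), (2, 8), (3, 17), (4, 36), (5, 48), (6, 55), (7, 54), (8, 52), (9, 51), (10, 51), (11, 51), (12, 51), (13, 51), (14, 47), (15, 40), (16, 29), (17, 17), (18, 9), (19, 4), (20, 2), (21, 1), (22, 0), (23, 9), (24, 21)]
[(-5, 44), (-4, 31), (-3, 14), (-2, 0), (-1, 2), (0, 4), (1, 6), (2, 11), (3, 16), (4, 31), (5, 46), (6, 52), (7, 55), (8, 53), (9, 52), (10, 52), (11, 52), (12, 52), (13, 52), (14, 49), (15, 41), (16, 30), (17, 16), (18, 10), (19, 7), (20, 6), (21, 5), (22, 4), (23, 6), (24, 14)]
side tab 237 [0.008  0.0073] [-0.0115 -0.0147] [0.0286 0.0173] 0.1095
side ball 65 [0.0163 0.0872] [0.0083 0.0807] [0.0234 0.0929] 0.0862
```

View pics/v3.png

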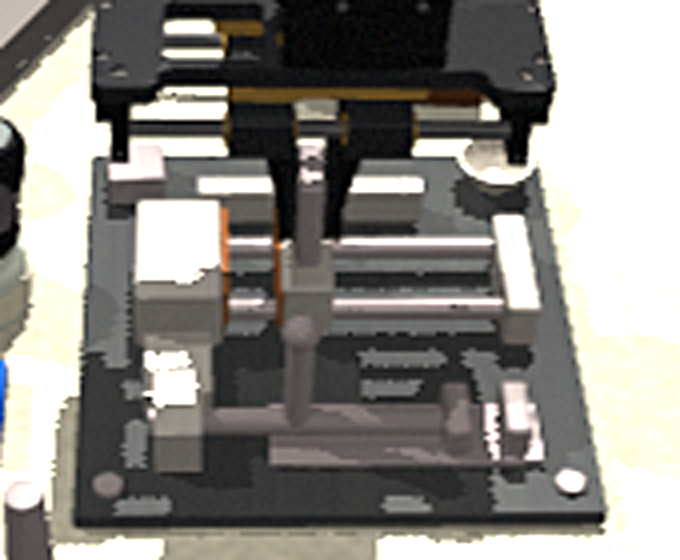

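The picture shows the bolt bar inside its keeper (about (190,410)), with the tab held near (312,200) and the jaw open. The tab centre is at 10.0 mm and the index at about 9.4 mm, so it needs a small trim.

```bash
python3 -m jog '[[[0,-0.6,0,0,0,0,10],[0,-0.6,0,0,0,0,10],[0,-0.6,0,0,0,0,10],[0,-0.6,0,0,0,0,10],[0,-0.6,0,0,0,0,10],[0,-0.6,0,0,0,0,10]]]' 50
python3 - <<'E'
from h import *
s=ctrl.get_state(); print(((s["position"][:2]-ORG)@RC).round(4),s["ft_force"],s["grip_force"],abs(s["qd"]).max())
E
```

```text
time: 10.15
position: [0.5697, 0.031, 0.06]
tool_rot: [1.59, 2.704, 0.009]
ft_force: [9.3, 2.6, -4.8]
grip_width: 0.133
grip_force: 50.1
[ 0.0097 -0.0009] [ 9.28074159  2.55637645 -4.83985495] 50.05198199272854 0.0018664737677631408
```

```bash
python3 -c "
from bench import ctrl
print(ctrl.close_job())"
```

```text
the job is handed in; nothing more can be done
None
```

I handed the job in at about 10 s with the bolt pushed home against its stop and the tab still gripped at 50 N, the jaw open about 24 mm. The tab centre is within about 0.5 mm of where I measured the index; the gripper hid the pointer, so I couldn't check it against the clip directly.

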